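# Lean the arm board on its drying stand

### The job

The blue arm board has just been wiped down in the scan room: lift it out of its holder and lean it on the drying stand to air, foot down in the tray against the orange stop and its back resting on the steel wall, square to the wall and well within the stand's width. Set it down gently without dropping it, let go, and leave the white board and the gel bottle where they are.

Things in the scene. Friction and masses are not known exactly. Their poses are not given: they have to be found in the camera images.
- blue_board_centre (a point): Centre of the blue arm board: rigid slab 14 mm thick (x), 48 wide (y), 240 long (z, foot to head), 0.12-0.22 kg, both faces alike, white band near the foot. Starts upright and loose in a grey holder fixed to the counter: slot 20 x 56 mm, floor 8 mm and rim 60 mm above the counter, so its centre is at 128, its head at 248 mm, and it must rise over 52 mm to come out.
- stand: Fixed drying stand. Origin on the counter below the middle of the wall's face; x from wall to stop (away from the robot), y along the wall, z up. In mm: tray floor z 10; steel wall x -12 to 0, top edge z 140; orange stop x 60 to 72, top z 30; all y -100 to 100. Foot on tray at the stop, back on the wall's top edge: the board leans 20 degrees, head to -x, centre at x 13, z 125.
- white_board_centre (a point): Centre of the white arm board, same size and axes as the blue one, loose in a like holder on the other side of the stand. A bystander.
- gel_centre (a point): Centre of a white gel bottle with a blue cap, 54 mm in diameter and 150 mm tall, standing loose on the counter. A bystander; z is up.

How it is judged (in metres and radians):
At the end, for the whole second after the job is handed in: The blue board rests still and released on the stand, leaning 15 to 26 degrees towards the wall (foot within about 12 mm of the stop), its centre -5 to 30 mm before the wall face, 110 to 140 mm high, within 75 mm of the stand's middle, parallel to the wall within 11 degrees (angle between blue_board_centre's own z axis and vertical between 0.26 and 0.45 rad and x of blue_board_centre in the frame of stand between -0.005 and 0.03 m and y of blue_board_centre in the frame of stand between -0.075 and 0.075 m and z of blue_board_centre in the frame of stand between 0.11 and 0.14 m and angle between the y axis of blue_board_centre and the y axis of stand, either way round below 0.2 rad and contact force between blue_board and stand above 0.3 N and linear speed of blue_board below 0.02 m/s and angular speed of blue_board below 0.1 rad/s); the robot touches nothing.
It fails at once if the white board is shifted by more than 20 mm (distance of white_board_centre from where it was at the start of the episode above 0.02 m).
It fails at once if the gel bottle is shifted by more than 20 mm (distance of gel_centre from where it was at the start of the episode above 0.02 m).
It fails at once if the blue board is dropped (let go and falling at over 0.45 m/s, a fall of more than about 10 mm) (contact force between blue_board and the fingers below 1 N and linear speed of blue_board above 0.45 m/s).
It fails at once if the blue board is banged on the stand (over 60 N) (contact force between blue_board and stand above 60 N).
It also fails if it takes over 40 s, if anything falls off the work surface, if the arm or the gripper's body presses on something with over 40 N, if the wrist force passes 120 N, or if a joint passes its speed limit or range.

### The arm

A 6-joint arm with a two-finger parallel gripper is mounted at the origin on the work surface. World frame = base frame: x ahead of the robot, y to its left, z up, the work surface at z = 0. Lengths are in mm, angles in rad, forces in N, time in s.
With the tool pointing down it reaches from about 300 to 775 mm from the base axis. Payload 14.6 kg.
Tool frame: the origin (TCP) lies at the very end of the fingers, on their centre line; the grasp point (between the pads) lies 19 mm behind it (bot.grip_depth is the distance from the TCP to the grasp point, in mm); z points along the fingers, y is the direction in which the jaws open and shut (so a half turn about z gives the same grasp; the last joint's range is limited). The gripper opens to 94 mm and grips with 3 to 60 N. Pads are 16 mm wide; open, the fingers measure 119 mm over their backs; the gripper's body (75 mm by 177 mm) begins 78 mm behind the grasp point.
Start: joints at [1.227, 0.3, 1.521, -0, 1.321, -0.067], TCP at [150.301, 529.055, 205.446] pointing down, gripper open.
Joint ranges: [-3.03, 3.03], [-0.79, 2.21], [0.23, 2.52], [-1.04, 4.18], [0, 3.07], [-2.55, 2.55]. Speed limits (rad/s): [2.22, 2.22, 2.57, 3.14, 3.14, 3.14].

### API

Orientations are given as a rotation vector (axis times angle).
In Python, from workcell import status, grab_frame, get_calibration, bot gives the robot as it stands. The module is installed in compiled form; this text tells all that it offers.
- The arm moves only by the shell command python3 -m inch 'ROWS' [OPENING] [FORCE]. ROWS is JSON, a list of rows, each an object with "offset": the shift along the tool's x, y, z in m, a list of three; "yaw": the turn about the tool's z in degrees. A call has 1 to 20 rows; each row is the pose to reach, as a shift and turn from the pose commanded when the call began, along the tool's axes at that moment; what a row does not reach only later rows make up. A row lasts 1/12 s, in which the tool goes at most 41.7 mm and 7.16 degrees, less where a joint would pass 70% of its speed; a pose out of reach is approached as far as the arm can. A call with a gripper value outside its range is refused whole. OPENING is the closure, from 0 (fully open) to 1 (shut), set as the call begins (- or left out, the last holds). The fingers move at their own pace and stop on an object; FORCE is the grip in N (left out, the last holds). Time passes only in rows, so rows that repeat a pose let the fingers close. It gives the time, the measured TCP pose, the force and the opening at its end, in the units of the state.
- status.get_obs(): the state, without advancing time (a new reading comes with each control period).
- grab_frame(name): name is "side" or "top" or "wrist"; returns the picture (420x560x3 uint8, blue, green, red); there is no depth.
- get_calibration(name): a dict with "camera_matrix" (3x3 intrinsics, pixels), "k1" (the pictures are not rectified: a ray, as slopes to the right and down, at radius r is drawn at 1 + k1 r^2 times it, then the intrinsics apply), "R" (3x3) and "t" (3): a world point X has camera coordinates R X + t. Camera axes: x right, y down, z forward; pixel columns grow to the right and rows downward; lengths in mm; the calibration is good to about 2 mm. A picture is of the moment at which its call begins: read the wrist's pose just before it. get_calibration takes no time and is no camera call; for the wrist camera it gives the pose at the moment of the call.
- bot.finish_job(): hands the job in, once; it reports no verdict.
The state is a dict: "clock": time; "joint_positions": joint angles; "qvel": joint speeds; "tau": joint torques, N m; "position": TCP position; "orientation": TCP orientation; "wrist_force": force on the tool from outside, world axes, zero at the start; "moment": the same for the moment, N m; "opening": opening from 0.0 (shut) to 1.0 (fully open).
Only numpy, scipy, OpenCV 4.12 (cv2) and the standard library are available. Lean on these libraries where they do the work, as an engineer would, in place of code of your own. Each camera call takes 0.05 s, during which the arm holds its last target.

## Working session

There is one attempt and no reset: what is moved stays moved. The work goes in short steps, Python scripts to look and compute and a shell command to move; the robot and the scene stay as the last step left them, time stands still between calls to the robot, and variables do not carry over. Pictures are saved under pics/ and viewed, and the job is handed in when it is done.

```bash
mkdir -p pics; python3 - <<'E'
from workcell import status, grab_frame, get_calibration, bot
import cv2
o=status.get_obs(); print(o)
for n in ("side","top","wrist"):
    c=get_calibration(n); print(n,c)
    cv2.imwrite(f"pics/{n}0.png",grab_frame(n))
E
```

```text
{'clock': 0.0, 'joint_positions': array([ 1.22740729e+00,  3.00437812e-01,  1.52155575e+00,  3.50413819e-06,
        1.32066909e+00, -6.65996897e-02]), 'qvel': array([ 0.00028503, -0.00214462,  0.00171067,  0.0001835 ,  0.00147209,
       -0.00096012]), 'tau': array([-1.30441786e-04, -5.31802976e+01, -3.52743852e+01,  7.08482321e-02,
        2.43696116e-02, -1.10207927e-04]), 'position': array([150.21732064, 528.83540641, 204.91529448]), 'orientation': array([-4.33363907e-01, -3.11133541e+00,  1.64436244e-03]), 'wrist_force': array([-0.88551725, -0.76052143, -0.49709961]), 'moment': array([-0.00199921, -0.02457069,  0.02830798]), 'opening': 1.0038613411518862}
side {'camera_matrix': array([[498.28651715,   0.        , 272.11859835],
       [  0.        , 498.28651715, 210.89406117],
       [  0.        ,   0.        ,   1.        ]]), 'k1': -0.1861343023848404, 'R': array([[-9.52244987e-01, -3.05334656e-01, -4.82691143e-04],
       [-1.89768460e-01,  5.93066501e-01, -7.82470484e-01],
       [ 2.39201624e-01, -7.45011996e-01, -6.22687489e-01]]), 't': array([554.07680175, 197.6068911 , 920.42879307])}
top {'camera_matrix': array([[390.26770767,   0.        , 278.81196297],
       [  0.        , 390.26770767, 211.51476522],
       [  0.        ,   0.        ,   1.        ]]), 'k1': -0.08919237663728254, 'R': array([[ 0.0164851 , -0.99979379, -0.01185841],
       [-0.99571807, -0.01533665, -0.09116087],
       [ 0.09096021,  0.01331042, -0.99576557]]), 't': array([-17.37358886, 598.64989016, 895.89823705])}
wrist {'camera_matrix': array([[346.70522719,   0.        , 281.13690356],
       [  0.        , 346.70522719, 209.12927305],
       [  0.        ,   0.        ,   1.        ]]), 'k1': 0.00276974978473493, 'R': array([[ 0.27314526,  0.96197219, -0.00107843],
       [ 0.93072463, -0.26398899,  0.25310367],
       [ 0.243194  , -0.07013779, -0.96743856]]), 't': array([-550.7140218 ,  -25.62942292,  390.41201243])}
```

View pics/side0.png

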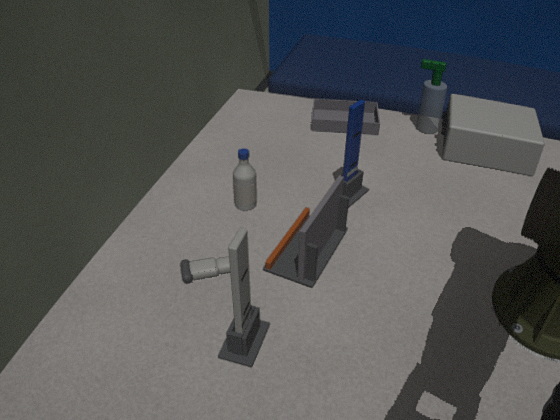

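View pics/top0.png

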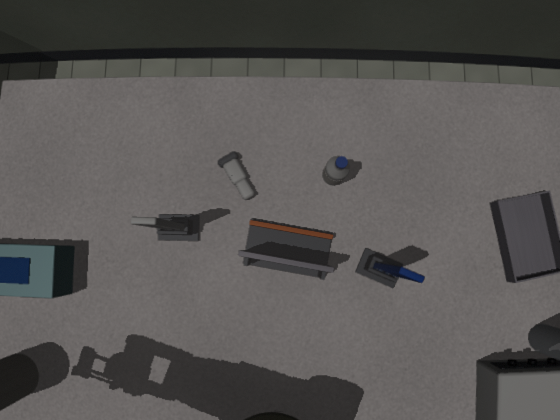

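View pics/wrist0.png

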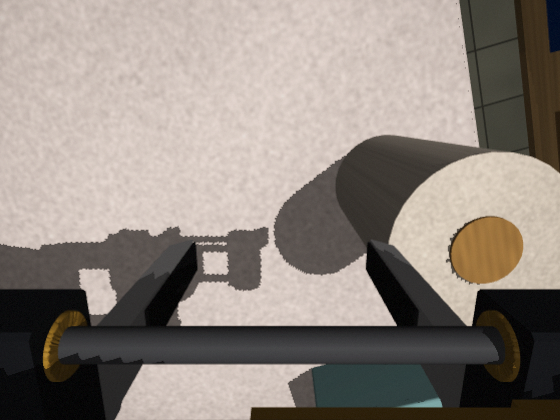

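```bash
cat > h.py <<'E'
import numpy as np, cv2
from workcell import status, grab_frame, get_calibration, bot
def ray(n,u,v,c=None):
    c=c or get_calibration(n); K=c["camera_matrix"]
    d=np.array([(u-K[0,2])/K[0,0],(v-K[1,2])/K[1,1]]); p=d.copy()
    for _ in range(30): p=d/(1+c["k1"]*(p@p))
    R=c["R"]; return -R.T@c["t"], R.T@np.array([p[0],p[1],1])
def onz(n,u,v,z,c=None):
    o,d=ray(n,u,v,c); return o+d*(z-o[2])/d[2]
def proj(n,X,c=None):
    c=c or get_calibration(n); q=c["R"]@np.array(X,float)+c["t"]; p=q[:2]/q[2]
    p=p*(1+c["k1"]*(p@p)); K=c["camera_matrix"]; return np.array([K[0,0]*p[0]+K[0,2],K[1,1]*p[1]+K[1,2]])
def tri(pairs):
    A=np.zeros((3,3));b=np.zeros(3);L=[]
    for n,u,v in pairs:
        o,d=ray(n,u,v); d=d/np.linalg.norm(d); P=np.eye(3)-np.outer(d,d); A+=P;b+=P@o;L.append((P,o))
    X=np.linalg.solve(A,b); return X,[float(np.linalg.norm(P@(X-o))) for P,o in L]
E
python3 - <<'E'
import cv2,numpy as np
a=cv2.imread("pics/top0.png"); b=cv2.imread("pics/side0.png")
def z(im,x,y,w,h,s,n):
    c=im[y:y+h,x:x+w]; c=cv2.convertScaleAbs(c,alpha=2.0)
    cv2.imwrite(n,cv2.resize(c,None,fx=s,fy=s,interpolation=cv2.INTER_NEAREST))
z(a,230,200,200,100,4,"pics/topz.png"); z(b,255,95,130,195,3,"pics/sidez.png")
E
```

```text
(no output)
```

View pics/topz.png

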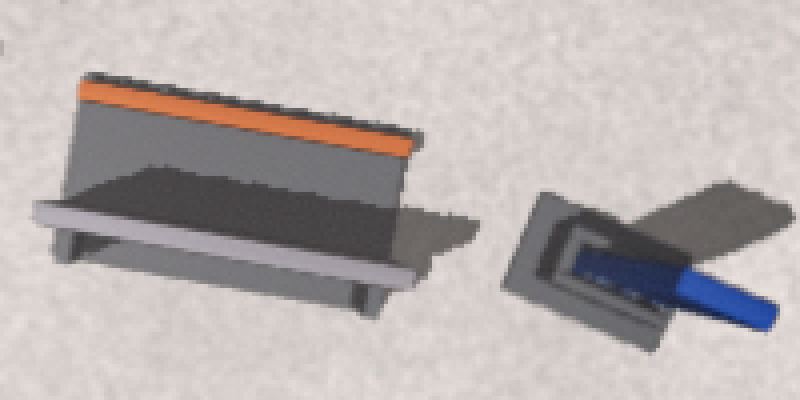

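View pics/sidez.png

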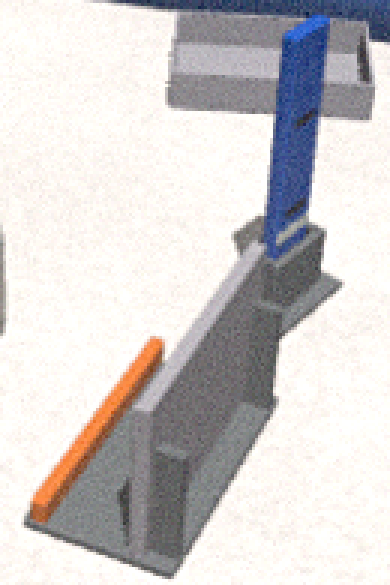

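```bash
python3 - <<'E'
from h import *
a=cv2.imread("pics/top0.png").astype(int)
B,G,R=a[...,0],a[...,1],a[...,2]
X,Y=np.meshgrid(range(560),range(420))
def rect(m,z,name):
    n,l,s,_=cv2.connectedComponentsWithStats(m.astype(np.uint8)); k=1+np.argmax(s[1:,4]); m=(l==k)
    p=np.argwhere(m)[:,::-1].astype(float)
    # world-plane points
    W=np.array([onz("top",u,v,z)[:2] for u,v in p]); 
    r=cv2.minAreaRect(W.astype(np.float32)); c=W.mean(0)
    w,V=np.linalg.eigh(np.cov(W.T)); d=V[:,1]*np.sign(V[1,1])
    print(name,s[k],"mean",c.round(1),"rect",np.round(r[0],1),np.round(r[1],1),"long-axis deg from +y",np.degrees(np.arctan2(-d[0],d[1])).round(2), "dims",(np.sqrt(12*w)).round(1))
    return c,d
print(B[268:275,395:430]-R[268:275,395:430])
rect((B-R>60)&(X>380)&(Y>240)&(X<440)&(Y<300),248,"blue head")
rect((R-B>40)&(X>230)&(X<350)&(Y>200)&(Y<260),30,"stop")
g=(R+G+B)/3
m=(X>235)&(X<336)&(Y>245)&(Y<275)
# wall: light violet strip
print(a[248:262:1,270])
E
```

```text
[[21 21 22 19 21 41 56 57 51 38 19  6  0 -5 -6 -5 -6 -5 -6 -6 -5 -5 -6 -5
  -5 -5 -5 -5 -6 -6 -6 -5 -5 -5 -6]
 [21 22 21 22 25 51 58 61 60 59 54 43 28 12  2 -4 -6 -6 -6 -5 -6 -5 -6 -5
  -5 -6 -6 -6 -6 -5 -6 -6 -6 -5 -5]
 [22 22 21 22 33 55 62 60 60 60 61 60 59 48 31 14  4 -4 -7 -6 -6 -6 -6 -6
  -6 -6 -6 -6 -6 -5 -6 -6 -5 -5 -5]
 [23 25 22 25 46 57 60 61 60 60 61 61 61 59 59 51 33 16  8  0 -6 -6 -7 -6
  -6 -7 -6 -5 -5 -6 -6 -6 -4 -5 -6]
 [23 26 25 28 55 59 60 61 62 61 60 61 61 60 61 60 59 53 44 28 13  2 -5 -7
  -6 -7 -6 -6 -6 -6 -5 -5 -6 -5 -6]
 [20 24 25 24 41 52 59 60 61 62 63 61 63 62 62 62 63 61 61 58 48 32 17  2
  -5 -6 -6 -6 -6 -5 -4 -6 -5 -6 -6]
 [18 16 19 23 25 35 41 47 58 61 61 62 62 63 62 62 61 63 63 62 62 60 51 34
  20 10 -1 -6 -6 -6 -6 -5 -5 -6 -5]]
blue head [401 269  23  13  98] mean [ 467.4 -252.4] rect [ 468.3 -249.7] [41.9  9. ] long-axis deg from +y -21.68 dims [ 8.6 39.5]
stop [250 220  83  19 389] mean [557.2 -37.2] rect [557.2 -36.9] [196.3  10.9] long-axis deg from +y -9.23 dims [ 10.9 196.8]
[[35 35 36]
 [37 36 38]
 [36 36 36]
 [36 35 36]
 [35 35 35]
 [38 37 38]
 [33 33 35]
 [39 38 40]
 [74 71 74]
 [87 83 86]
 [89 85 89]
 [90 86 88]
 [90 86 89]
 [68 66 68]]
```

```bash
python3 - <<'E'
from h import *
a=cv2.imread("pics/top0.png").astype(int)
B,G,R=a[...,0],a[...,1],a[...,2]
X,Y=np.meshgrid(range(560),range(420))
def rect(m,z,name):
    n,l,s,_=cv2.connectedComponentsWithStats(m.astype(np.uint8)); k=1+np.argmax(s[1:,4]); m=(l==k)
    p=np.argwhere(m)[:,::-1].astype(float)
    W=np.array([onz("top",u,v,z)[:2] for u,v in p]); 
    r=cv2.minAreaRect(W.astype(np.float32)); c=W.mean(0)
    w,V=np.linalg.eigh(np.cov(W.T)); d=V[:,1]*np.sign(V[1,1])
    print(name,s[k],"mean",c.round(1),"deg",np.degrees(np.arctan2(-d[0],d[1])).round(2), "dims",(np.sqrt(12*w)).round(1))
    return c,d
rect((B-R>40)&(X>380)&(Y>240)&(X<440)&(Y<300),248,"blue head")
c,d=rect((R-B>20)&(X>230)&(X<350)&(Y>200)&(Y<260),30,"stop")
w,d2=rect((B-G>=2)&(B>62)&(X>230)&(X<345)&(Y>245)&(Y<275),140,"wall")
n=np.array([d[1],-d[0]]); print("n",n,"stop-wall along n,d",(c-w)@n,(c-w)@d,"expect 72,0")
E
```

```text
blue head [399 267  25  16 168] mean [ 469.1 -248.7] deg -22.06 dims [11.8 46.2]
stop [249 220  85  19 446] mean [557.3 -36.5] deg -9.18 dims [ 12.3 199.7]
wall [238 251  96  22 534] mean [485.9 -21.9] deg -8.59 dims [ 14.8 196.4]
n [ 0.98719952 -0.15949013] stop-wall along n,d 72.79444490231083 -2.954847194592884 expect 72,0
```

```bash
cat >> h.py <<'E'
from scipy.spatial.transform import Rotation as Ro
def plan(tx,ty,tz,yang):
    """offset in tool axes and yaw deg to bring tool y to world angle yang (mod 180)"""
    o=status.get_obs(); T=Ro.from_rotvec(o["orientation"]).as_matrix()
    off=T.T@(np.array([tx,ty,tz])-o["position"])/1000
    cur=np.degrees(np.arctan2(T[1,1],T[0,1])); dy=-((yang-cur+90)%180-90)
    print("t",o["clock"],"pos",o["position"].round(1),"y-axis ang",cur.round(2),"offset",off.round(4),"yaw",round(dy,2),"op",round(o["opening"],3),"F",o["wrist_force"].round(1),"j",o["joint_positions"].round(2))
E
python3 - <<'E'
from h import *
plan(469,-249,208,-22)
plan(150,529,400,0)
b=cv2.imread("pics/side0.png").astype(int)
m=((b[...,0]-b[...,2]>40)&(np.indices(b.shape[:2])[1]>335)&(np.indices(b.shape[:2])[1]<370)&(np.indices(b.shape[:2])[0]>100)&(np.indices(b.shape[:2])[0]<190)).astype(np.uint8)
p=np.argwhere(m); print(p.min(0),p.max(0))
r=np.radians(-22); bx=np.array([np.cos(r),np.sin(r),0]); by=np.array([-bx[1],bx[0],0])
for z in (248,60):
  for sx in(-7,7):
    for sy in(-24,24): print(z,sx,sy,proj("side",np.array([469,-249,z])+sx*bx+sy*by).round(1))
print(r)
for y in (101,103,105,150,175): print(y,np.where(m[y])[0][[0,-1]] if m[y].any() else None)
E
```

```text
t 0.15 pos [150.2 528.9 205. ] y-axis ang 74.14 offset [-0.5192 -0.6612 -0.0024] yaw -83.86 op 1.001 F [-0.9  0.6 -0.3] j [ 1.23  0.3   1.52  0.    1.32 -0.07]
t 0.15 pos [150.2 528.9 205. ] y-axis ang 74.14 offset [ 3.00e-04 -1.00e-04 -1.95e-01] yaw 74.14 op 1.001 F [-0.9  0.6 -0.3] j [ 1.23  0.3   1.52  0.    1.32 -0.07]
[101 344] [180 364]
248 -7 -24 [365.2 100.6]
248 -7 24 [353.6 108. ]
248 7 -24 [359.8  98.7]
248 7 24 [348.1 106. ]
60 -7 -24 [356.9 171.6]
60 -7 24 [346.1 180.3]
60 7 -24 [352.  169.5]
60 7 24 [341.1 178.1]
-0.3839724354387525
101 [357 364]
103 [354 363]
105 [351 362]
150 [347 349]
175 None
```

```bash
python3 -m inch '[{"offset":[0,0,-0.04],"yaw":0},{"offset":[0,0,-0.08],"yaw":0},{"offset":[0,0,-0.12],"yaw":0},{"offset":[0,0,-0.16],"yaw":0},{"offset":[0,0,-0.195],"yaw":0}]' 0
python3 -c "
from h import *
plan(469,-249,330,-22)"
```

```text
clock: 0.57
position: [150.1, 528.7, 403.1]
orientation: [0.433, 3.111, 0.002]
wrist_force: [0.6, 0.1, 1.0]
opening: 1.003
t 0.5667 pos [150.1 528.7 403.1] y-axis ang 74.15 offset [-0.5192 -0.6611  0.0724] yaw -83.85 op 1.003 F [0.6 0.1 1. ] j [ 1.23  0.24  1.15  0.    1.75 -0.07]
```

```bash
python3 -m inch '[{"offset":[-0.026,-0.033,0],"yaw":5},{"offset":[-0.052,-0.066,0],"yaw":10},{"offset":[-0.076,-0.096,0],"yaw":15},{"offset":[-0.100,-0.127,0],"yaw":20},{"offset":[-0.124,-0.158,0],"yaw":25},{"offset":[-0.148,-0.188,0],"yaw":30},{"offset":[-0.172,-0.219,0],"yaw":35},{"offset":[-0.196,-0.249,0],"yaw":40},{"offset":[-0.220,-0.280,0],"yaw":45},{"offset":[-0.244,-0.311,0],"yaw":50},{"offset":[-0.268,-0.341,0],"yaw":55},{"offset":[-0.292,-0.372,0],"yaw":60},{"offset":[-0.316,-0.402,0],"yaw":65},{"offset":[-0.340,-0.433,0],"yaw":70},{"offset":[-0.364,-0.464,0],"yaw":75},{"offset":[-0.388,-0.494,0],"yaw":80},{"offset":[-0.412,-0.525,0],"yaw":84},{"offset":[-0.436,-0.555,0],"yaw":88},{"offset":[-0.460,-0.586,0],"yaw":92},{"offset":[-0.480,-0.611,0],"yaw":96.15}]'
python3 -c "
from h import *
plan(469,-249,320,-22)"
```

```text
clock: 2.23
position: [445.3, -192.4, 399.9]
orientation: [-2.608, -1.75, 0.001]
wrist_force: [1.7, 0.6, 0.2]
opening: 1.001
t 2.2333 pos [ 445.3 -192.4  399.9] y-axis ang -22.26 offset [-0.0434  0.0434  0.0799] yaw -0.26 op 1.001 F [1.7 0.6 0.2] j [-0.48  0.08  1.34 -0.    1.72 -0.09]
```

```bash
python3 -m inch '[{"offset":[-0.02,0.02,0.03],"yaw":0},{"offset":[-0.04,0.04,0.06],"yaw":0},{"offset":[-0.043,0.043,0.08],"yaw":0},{"offset":[-0.043,0.043,0.08],"yaw":0},{"offset":[-0.043,0.043,0.08],"yaw":0}]'
python3 -c "
from h import *
plan(469,-249,208,-22)
cv2.imwrite('pics/wrist1.png',grab_frame('wrist'))
r=np.radians(-22); bx=np.array([np.cos(r),np.sin(r),0]); by=np.array([-bx[1],bx[0],0])
for sx in(-7,7):
    for sy in(-24,24): print(sx,sy,proj('wrist',np.array([469,-249,248])+sx*bx+sy*by).round(1))
"
```

```text
clock: 2.65
position: [468.6, -245.6, 320.4]
orientation: [-2.604, -1.755, 0.001]
wrist_force: [0.1, 0.5, 0.4]
opening: 1.003
t 2.65 pos [ 468.6 -245.6  320.4] y-axis ang -22.03 offset [-0.003   0.0018  0.1124] yaw -0.03 op 1.003 F [0.1 0.5 0.4] j [-0.55  0.19  1.39  0.    1.56 -0.17]
-7 -24 [274.9 253.4]
-7 24 [274.6 193.1]
7 -24 [292.8 253.4]
7 24 [293.4 193.1]
```

View pics/wrist1.png

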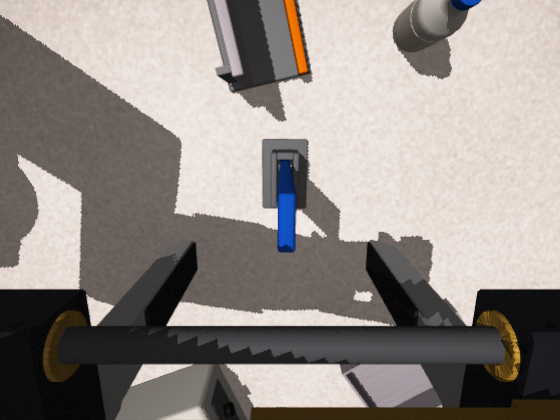

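```bash
python3 -m inch '[{"offset":[-0.003,0.003,0.03],"yaw":0},{"offset":[-0.003,0.003,0.06],"yaw":0},{"offset":[-0.003,0.003,0.09],"yaw":0},{"offset":[-0.003,0.003,0.105],"yaw":0},{"offset":[-0.003,0.003,0.112],"yaw":0},{"offset":[-0.003,0.003,0.112],"yaw":0},{"offset":[-0.003,0.003,0.112],"yaw":0}]'
python3 -m inch '[{"offset":[0,0,0],"yaw":0},{"offset":[0,0,0],"yaw":0},{"offset":[0,0,0],"yaw":0},{"offset":[0,0,0],"yaw":0},{"offset":[0,0,0],"yaw":0},{"offset":[0,0,0],"yaw":0},{"offset":[0,0,0],"yaw":0},{"offset":[0,0,0],"yaw":0}]' 1 30
python3 -c "
from h import *
plan(469,-249,380,-22)
cv2.imwrite('pics/wrist2.png',grab_frame('wrist'))
"
```

```text
clock: 3.28
position: [471.2, -249.7, 210.6]
orientation: [2.602, 1.756, 0.002]
wrist_force: [0.4, -0.1, 0.4]
opening: 1.003
clock: 3.95
position: [470.5, -249.7, 208.5]
orientation: [-2.605, -1.757, 0.0]
wrist_force: [-0.3, -0.8, 0.1]
opening: 0.469
t 3.95 pos [ 470.5 -249.7  208.5] y-axis ang -22.01 offset [ 1.000e-04 -1.600e-03 -1.715e-01] yaw -0.01 op 0.469 F [-0.3 -0.8  0.1] j [-0.56  0.26  1.57  0.    1.32 -0.17]
```

View pics/wrist2.png

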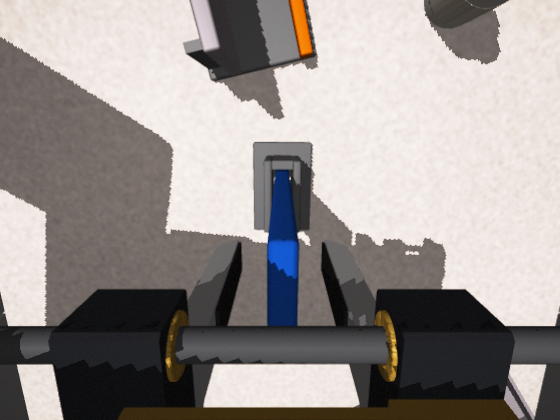

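Jaws are centred on the blue head (board u≈283, fingers 241 and 322), half-way shut (~75 mm/s). Keep closing.

```bash
python3 -m inch '[{"offset":[0,0,0],"yaw":0},{"offset":[0,0,0],"yaw":0},{"offset":[0,0,0],"yaw":0},{"offset":[0,0,0],"yaw":0},{"offset":[0,0,0],"yaw":0},{"offset":[0,0,0],"yaw":0},{"offset":[0,0,0],"yaw":0},{"offset":[0,0,0],"yaw":0}]'
python3 -c "
from h import *
plan(469,-249,380,-22)"
```

```text
clock: 4.67
position: [470.4, -249.7, 208.4]
orientation: [-2.605, -1.757, 0.0]
wrist_force: [-0.2, -0.1, 0.6]
opening: 0.146
t 4.6667 pos [ 470.4 -249.7  208.4] y-axis ang -22.01 offset [ 1.000e-04 -1.600e-03 -1.716e-01] yaw -0.01 op 0.146 F [-0.2 -0.1  0.6] j [-0.56  0.26  1.57 -0.    1.32 -0.17]
```

```bash
python3 -m inch '[{"offset":[0,0,-0.01],"yaw":0},{"offset":[0,0,-0.025],"yaw":0},{"offset":[0,0,-0.04],"yaw":0},{"offset":[0,0,-0.055],"yaw":0},{"offset":[0,0,-0.07],"yaw":0},{"offset":[0,0,-0.09],"yaw":0},{"offset":[0,0,-0.11],"yaw":0},{"offset":[0,0,-0.13],"yaw":0},{"offset":[0,0,-0.15],"yaw":0},{"offset":[0,0,-0.165],"yaw":0},{"offset":[0,0,-0.172],"yaw":0},{"offset":[0,0,-0.172],"yaw":0},{"offset":[0,0,-0.172],"yaw":0}]'
python3 -c "
from h import *
cv2.imwrite('pics/side3.png',grab_frame('side'))
cv2.imwrite('pics/wrist3.png',grab_frame('wrist'))
n=np.array([np.cos(np.radians(-9)),np.sin(np.radians(-9))])
S=np.array([492,-24.5])
for x in (43,46):
  p=S+n*x; print(p); plan(p[0],p[1],380,-9)"
```

```text
clock: 5.75
position: [470.4, -249.7, 379.9]
orientation: [-2.604, -1.756, 0.0]
wrist_force: [-0.5, -0.4, -2.2]
opening: 0.15
[534.47059865 -31.226682  ]
t 5.85 pos [ 470.3 -249.7  379.3] y-axis ang -22.01 offset [ 0.2266 -0.0224 -0.0006] yaw -13.01 op 0.149 F [ 0.2 -0.6 -1.8] j [-0.56  0.2   1.26 -0.    1.69 -0.17]
[537.43366367 -31.69598539]
t 5.85 pos [ 470.3 -249.7  379.3] y-axis ang -22.01 offset [ 0.2272 -0.0194 -0.0006] yaw -13.01 op 0.149 F [ 0.2 -0.6 -1.8] j [-0.56  0.2   1.26 -0.    1.69 -0.17]
```

View pics/side3.png

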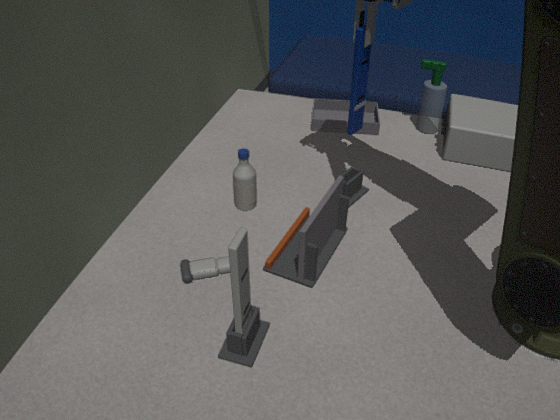

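View pics/wrist3.png

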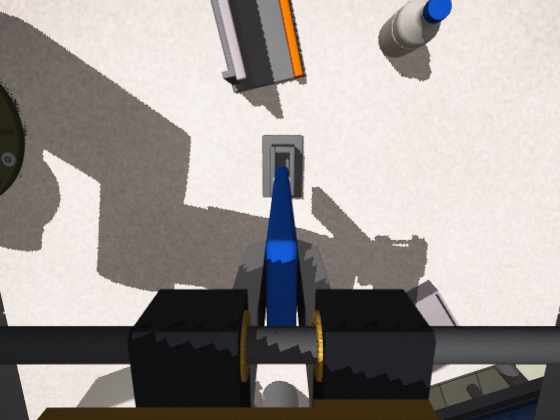

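```bash
python3 -c "
from h import *
n=np.array([np.cos(np.radians(-9)),np.sin(np.radians(-9))])
S=np.array([492,-24.5]);p=S+n*49; print(p); plan(p[0],p[1],380,-9)"
python3 -m inch '[{"offset":[0.015,-0.001,0],"yaw":-1},{"offset":[0.035,-0.002,0],"yaw":-2},{"offset":[0.055,-0.003,0],"yaw":-3},{"offset":[0.075,-0.005,0],"yaw":-4},{"offset":[0.095,-0.007,0],"yaw":-5},{"offset":[0.115,-0.008,0],"yaw":-6},{"offset":[0.135,-0.010,0],"yaw":-7},{"offset":[0.155,-0.011,0],"yaw":-8},{"offset":[0.175,-0.013,0],"yaw":-9},{"offset":[0.195,-0.014,0],"yaw":-10},{"offset":[0.21,-0.015,0],"yaw":-11},{"offset":[0.22,-0.016,0],"yaw":-12},{"offset":[0.228,-0.0165,0],"yaw":-13},{"offset":[0.228,-0.0165,0],"yaw":-13},{"offset":[0.228,-0.0165,0],"yaw":-13},{"offset":[0.228,-0.0165,0],"yaw":-13}]'
python3 -c "
from h import *
n=np.array([np.cos(np.radians(-9)),np.sin(np.radians(-9))])
S=np.array([492,-24.5]);p=S+n*49; print(p); plan(p[0],p[1],230,-9)
cv2.imwrite('pics/wrist4.png',grab_frame('wrist'))
cv2.imwrite('pics/top4.png',grab_frame('top'))"
```

```text
[540.39672869 -32.16528879]
t 5.85 pos [ 470.3 -249.7  379.3] y-axis ang -22.01 offset [ 0.2279 -0.0165 -0.0006] yaw -13.01 op 0.149 F [ 0.2 -0.6 -1.8] j [-0.56  0.2   1.26 -0.    1.69 -0.17]
clock: 7.18
position: [540.5, -32.8, 380.3]
orientation: [-2.39, -2.039, 0.0]
wrist_force: [0.1, 0.7, -2.5]
opening: 0.147
[540.39672869 -32.16528879]
t 7.1833 pos [540.5 -32.8 380.3] y-axis ang -9.06 offset [ 6.000e-04 -1.000e-04  1.503e-01] yaw -0.06 op 0.147 F [ 0.1  0.7 -2.5] j [-0.13  0.22  1.23 -0.    1.7   0.03]
```

View pics/wrist4.png

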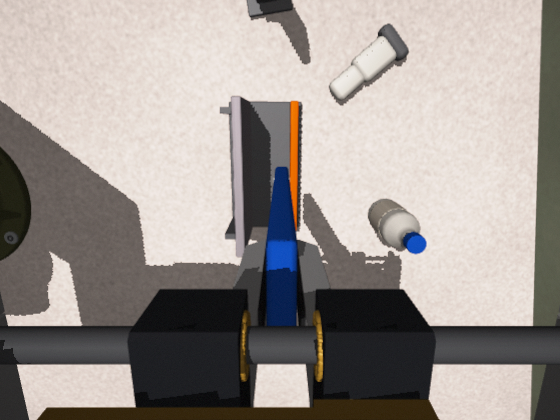

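```bash
python3 - <<'E'
from h import *
a=cv2.imread("pics/wrist4.png").astype(int)
n=np.array([np.cos(np.radians(-9)),np.sin(np.radians(-9)),0]); d=np.array([-n[1],n[0],0]); S=np.array([492,-24.5,0])
st=np.argwhere((a[...,2]-a[...,0]>100)&(np.indices(a.shape[:2])[0]<240)&(np.indices(a.shape[:2])[1]>270)&(np.indices(a.shape[:2])[1]<320))
W=np.array([onz("wrist",u,v,30) for v,u in st]); L=(W-S)
x=L@n;y=L@d; print("stop x",x.mean(),np.percentile(x,[2,98]),"y",y.min(),y.max(),"slope deg",np.degrees(np.polyfit(y,x,1)[0]))
for v in (120,150,180,210):
  r=a[v]; g=np.where((r[:,0]-r[:,1]>=3)&(r[:,0]>120)&(np.arange(560)>222)&(np.arange(560)<262))[0]
  if len(g): print(v,g.min(),g.max(),[((onz("wrist",u,v,140)-S)@n).round(1) for u in (g.min()-.5,g.max()+.5)],((onz("wrist",g.max(),v,140)-S)@d).round(1))
E
```

```text
stop x 67.524170140048 [61.62877964 72.95933077] y -97.69855889147883 98.21809506499883 slope deg -0.6853416382928
120 231 240 [np.float64(-10.7), np.float64(1.1)] 72.0
150 232 241 [np.float64(-10.8), np.float64(1.2)] 37.3
180 234 241 [np.float64(-9.7), np.float64(0.1)] 1.0
210 234 242 [np.float64(-11.1), np.float64(0.2)] -37.0
```

```bash
python3 -m inch '[{"offset":[0,0,0.015],"yaw":0},{"offset":[0,0,0.035],"yaw":0},{"offset":[0,0,0.055],"yaw":0},{"offset":[0,0,0.075],"yaw":0},{"offset":[0,0,0.095],"yaw":0},{"offset":[0,0,0.115],"yaw":0},{"offset":[0,0,0.135],"yaw":0},{"offset":[0,0,0.150],"yaw":0},{"offset":[0,0,0.158],"yaw":0},{"offset":[0,0,0.162],"yaw":0},{"offset":[0,0,0.164],"yaw":0},{"offset":[0,0,0.164],"yaw":0},{"offset":[0,0,0.164],"yaw":0}]'
python3 -c "
from h import *
plan(540.4,-32.2,210.4,-9)
cv2.imwrite('pics/side5.png',cv2.resize(cv2.convertScaleAbs(grab_frame('side')[80:300,220:420],alpha=1.8),None,fx=2.7,fy=2.7))"
```

```text
clock: 8.37
position: [540.9, -32.3, 217.3]
orientation: [2.388, 2.039, 0.001]
wrist_force: [-0.0, 0.1, -2.0]
opening: 0.149
t 8.3667 pos [540.9 -32.3 217.3] y-axis ang -9.02 offset [ 0.     -0.0005  0.0069] yaw -0.02 op 0.149 F [-0.   0.1 -2. ] j [-0.13  0.27  1.53 -0.    1.34  0.03]
```

View pics/side5.png

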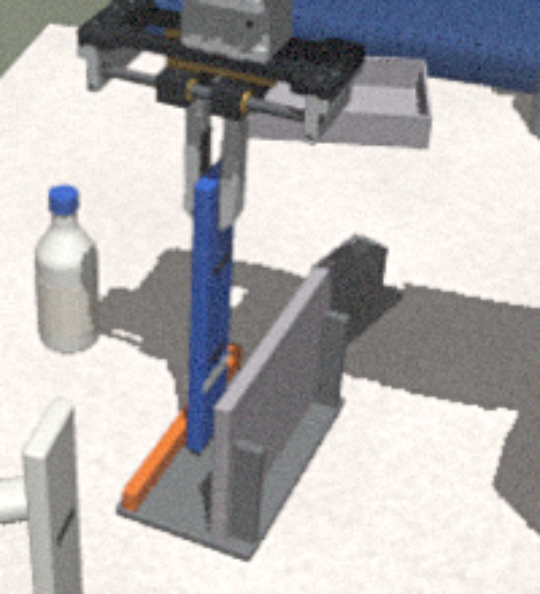

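The board hangs upright over the tray between stop and wall, foot about 7 mm above the floor. I lower it slowly until it touches.

```bash
python3 -m inch '[{"offset":[0,0,0.001],"yaw":0},{"offset":[0,0,0.002],"yaw":0},{"offset":[0,0,0.003],"yaw":0},{"offset":[0,0,0.004],"yaw":0},{"offset":[0,0,0.005],"yaw":0},{"offset":[0,0,0.0055],"yaw":0},{"offset":[0,0,0.0055],"yaw":0}]'
python3 -m inch '[{"offset":[0,0,0.0005],"yaw":0},{"offset":[0,0,0.001],"yaw":0},{"offset":[0,0,0.001],"yaw":0}]'
```

```text
clock: 9.0
position: [540.6, -32.2, 210.8]
orientation: [-2.389, -2.04, 0.0]
wrist_force: [0.1, -0.5, -2.8]
opening: 0.146
clock: 9.25
position: [540.7, -32.2, 210.5]
orientation: [2.389, 2.04, 0.001]
wrist_force: [-2.3, 0.1, 4.1]
opening: 0.147
```

```bash
python3 -m inch '[{"offset":[0,0,0],"yaw":0},{"offset":[0,0,0],"yaw":0},{"offset":[0,0,0],"yaw":0},{"offset":[0,0,0],"yaw":0}]' 0.72 10
python3 -c "
from h import *
plan(540.4,-32.2,210.4,-9)
cv2.imwrite('pics/side6.png',cv2.resize(cv2.convertScaleAbs(grab_frame('side')[80:300,220:420],alpha=1.8),None,fx=2.7,fy=2.7))"
```

```text
clock: 9.58
position: [540.6, -32.2, 209.9]
orientation: [-2.389, -2.04, -0.0]
wrist_force: [-0.2, 0.5, -0.1]
opening: 0.277
t 9.5833 pos [540.6 -32.2 209.9] y-axis ang -9.01 offset [-0.0001 -0.0002 -0.0005] yaw -0.01 op 0.277 F [-0.2  0.5 -0.1] j [-0.13  0.28  1.54  0.    1.32  0.03]
```

View pics/side6.png

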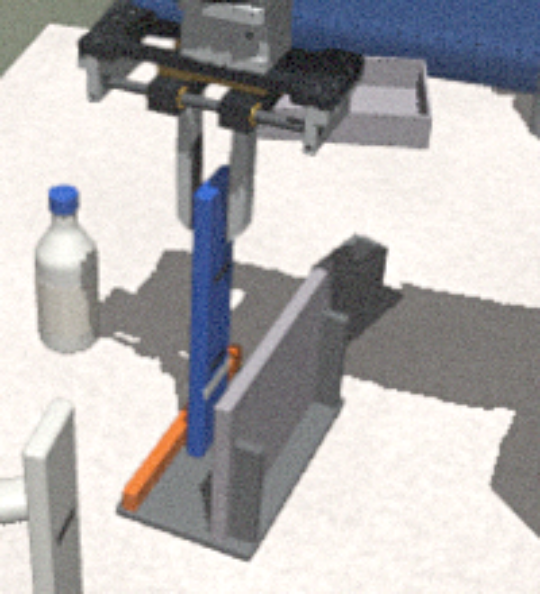

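```bash
python3 -m inch '[{"offset":[0,-0.003,0],"yaw":0},{"offset":[0,-0.006,0],"yaw":0},{"offset":[0,-0.009,0],"yaw":0},{"offset":[0,-0.012,0],"yaw":0},{"offset":[0,-0.015,0],"yaw":0},{"offset":[0,-0.018,0],"yaw":0},{"offset":[0,-0.021,0],"yaw":0},{"offset":[0,-0.024,0],"yaw":0},{"offset":[0,-0.024,0],"yaw":0},{"offset":[0,-0.024,0],"yaw":0}]' 0.66
python3 -c "
from h import *
plan(540.4,-32.2,210.4,-9)
cv2.imwrite('pics/side7.png',cv2.resize(cv2.convertScaleAbs(grab_frame('side')[80:300,220:420],alpha=1.8),None,fx=2.7,fy=2.7))"
```

```text
clock: 10.47
position: [516.8, -28.4, 210.1]
orientation: [2.389, 2.04, 0.0]
wrist_force: [-0.3, 0.1, 0.2]
opening: 0.341
t 10.4667 pos [516.8 -28.4 210.1] y-axis ang -9.01 offset [-0.0001  0.0239 -0.0003] yaw -0.01 op 0.341 F [-0.3  0.1  0.2] j [-0.13  0.22  1.61 -0.    1.31  0.03]
```

View pics/side7.png

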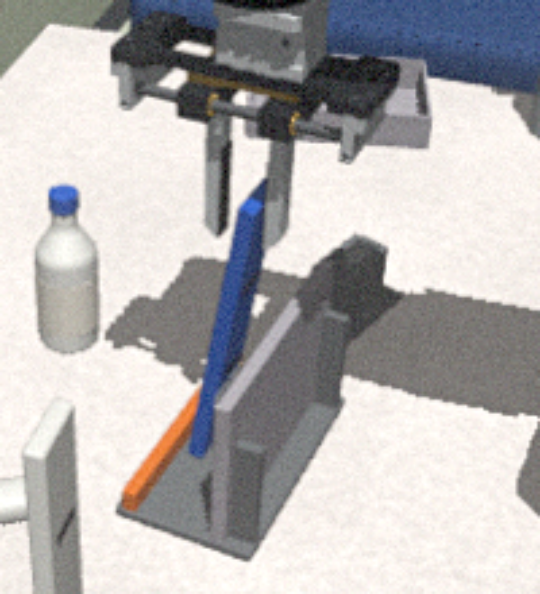

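The board has tipped and leans on the wall-side finger with its foot in place. Next I follow it down to the wall.

```bash
python3 -m inch '[{"offset":[0,-0.002,0],"yaw":0},{"offset":[0,-0.004,0],"yaw":0},{"offset":[0,-0.006,0],"yaw":0},{"offset":[0,-0.008,0],"yaw":0},{"offset":[0,-0.010,0],"yaw":0},{"offset":[0,-0.012,0],"yaw":0},{"offset":[0,-0.014,0],"yaw":0},{"offset":[0,-0.016,0],"yaw":0},{"offset":[0,-0.018,0],"yaw":0},{"offset":[0,-0.020,0],"yaw":0},{"offset":[0,-0.022,0],"yaw":0},{"offset":[0,-0.024,0],"yaw":0},{"offset":[0,-0.026,0],"yaw":0},{"offset":[0,-0.028,0],"yaw":0},{"offset":[0,-0.030,0],"yaw":0},{"offset":[0,-0.032,0],"yaw":0},{"offset":[0,-0.034,0],"yaw":0},{"offset":[0,-0.034,0],"yaw":0}]'
python3 -c "
from h import *
plan(540.4,-32.2,210.4,-9)
cv2.imwrite('pics/side8.png',cv2.resize(cv2.convertScaleAbs(grab_frame('side')[80:300,220:420],alpha=1.8),None,fx=2.7,fy=2.7))"
```

```text
clock: 12.02
position: [483.0, -23.0, 210.0]
orientation: [2.389, 2.04, -0.0]
wrist_force: [-0.4, 0.5, 0.3]
opening: 0.34
t 12.0167 pos [483. -23. 210.] y-axis ang -9.01 offset [-0.0001  0.0581 -0.0004] yaw -0.01 op 0.34 F [-0.4  0.5  0.3] j [-0.12  0.15  1.7  -0.    1.3   0.03]
```

View pics/side8.png

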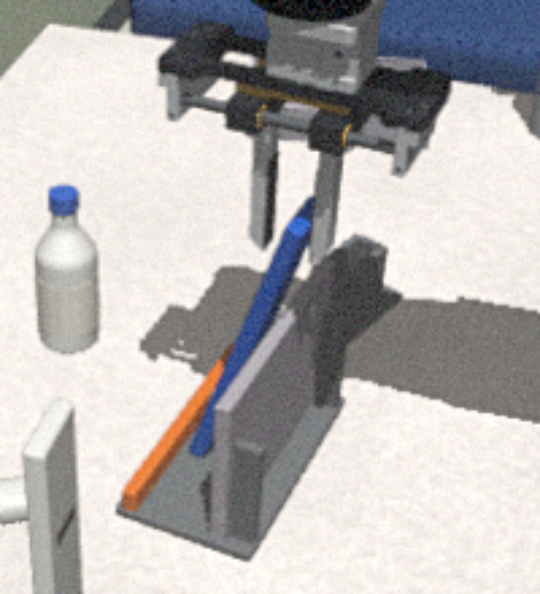

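```bash
python3 -m inch '[{"offset":[0,-0.001,0],"yaw":0},{"offset":[0,-0.002,0],"yaw":0},{"offset":[0,-0.003,0],"yaw":0},{"offset":[0,-0.004,0],"yaw":0},{"offset":[0,-0.005,0],"yaw":0},{"offset":[0,-0.006,0],"yaw":0},{"offset":[0,-0.007,0],"yaw":0},{"offset":[0,-0.008,0],"yaw":0},{"offset":[0,-0.009,0],"yaw":0},{"offset":[0,-0.010,0],"yaw":0},{"offset":[0,-0.010,0],"yaw":0}]'
python3 -c "
from h import *
plan(540.4,-32.2,210.4,-9)
cv2.imwrite('pics/side9.png',cv2.resize(cv2.convertScaleAbs(grab_frame('side')[80:300,220:420],alpha=1.8),None,fx=2.7,fy=2.7))"
```

```text
clock: 12.98
position: [473.3, -21.5, 210.0]
orientation: [-2.389, -2.04, -0.0]
wrist_force: [-0.0, 0.9, -0.4]
opening: 0.341
t 12.9833 pos [473.3 -21.5 210. ] y-axis ang -9.01 offset [-0.0001  0.0679 -0.0004] yaw -0.01 op 0.341 F [-0.   0.9 -0.4] j [-0.12  0.13  1.72  0.    1.29  0.03]
```

View pics/side9.png

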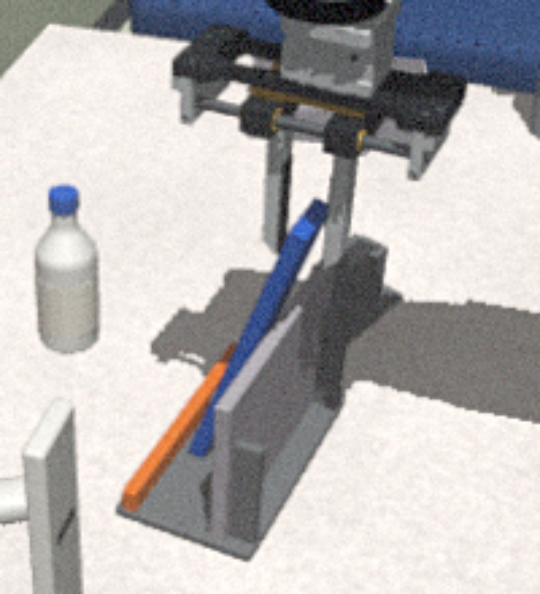

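```bash
python3 -m inch '[{"offset":[0,0,0],"yaw":0},{"offset":[0,0,0],"yaw":0},{"offset":[0,0,0],"yaw":0},{"offset":[0,0,0],"yaw":0},{"offset":[0,0,0],"yaw":0},{"offset":[0,0,0],"yaw":0},{"offset":[0,0,0],"yaw":0},{"offset":[0,0,0],"yaw":0},{"offset":[0,0,0],"yaw":0},{"offset":[0,0,0],"yaw":0}]' 0
python3 -c "
from h import *
plan(540.4,-32.2,210.4,-9)
cv2.imwrite('pics/wrist10.png',grab_frame('wrist'))
cv2.imwrite('pics/side10.png',cv2.resize(cv2.convertScaleAbs(grab_frame('side')[80:300,220:420],alpha=1.8),None,fx=2.7,fy=2.7))"
```

```text
clock: 13.87
position: [473.5, -21.5, 209.9]
orientation: [-2.389, -2.04, 0.0]
wrist_force: [-0.3, 0.3, 0.8]
opening: 0.989
t 13.8667 pos [473.5 -21.5 209.9] y-axis ang -9.01 offset [-0.      0.0678 -0.0005] yaw -0.01 op 0.989 F [-0.3  0.3  0.8] j [-0.12  0.13  1.72 -0.    1.29  0.03]
```

View pics/side10.png

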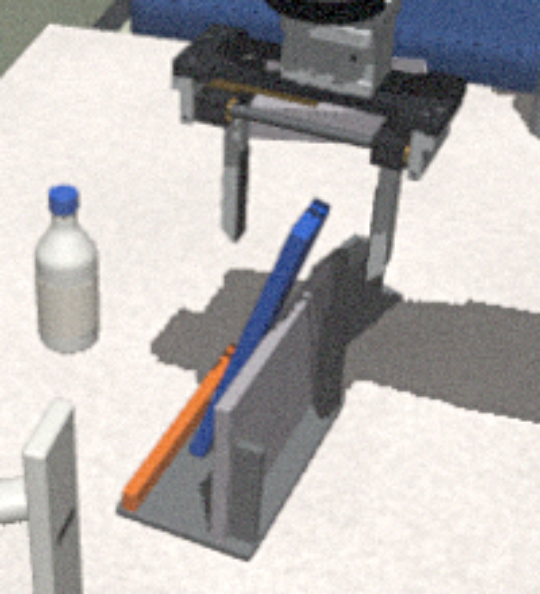

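View pics/wrist10.png

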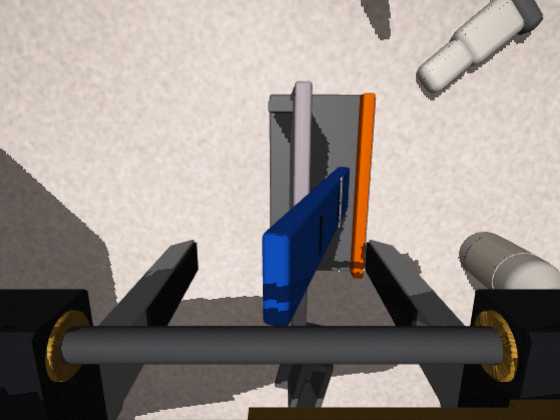

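Board leans freely on the wall edge, fingers clear on both sides. I retreat straight up and then measure.

```bash
python3 -m inch '[{"offset":[0,0,-0.01],"yaw":0},{"offset":[0,0,-0.03],"yaw":0},{"offset":[0,0,-0.05],"yaw":0},{"offset":[0,0,-0.08],"yaw":0},{"offset":[0,0,-0.11],"yaw":0},{"offset":[0,0,-0.14],"yaw":0},{"offset":[0,0,-0.16],"yaw":0},{"offset":[0,0,-0.16],"yaw":0},{"offset":[0,0,-0.16],"yaw":0}]'
python3 -c "
from h import *
plan(473.5,-21.5,370,-9)
for n in ('wrist','top','side'): cv2.imwrite(f'pics/{n}11.png',grab_frame(n))
n=np.array([np.cos(np.radians(-9)),np.sin(np.radians(-9)),0]); d=np.array([-n[1],n[0],0]); S=np.array([492,-24.5,0])
a=cv2.imread('pics/wrist11.png').astype(int)
I,J=np.indices(a.shape[:2])
m=((a[...,0]-a[...,2]>150)&(I<300)&(J>150)&(J<380)); p=np.argwhere(m); print(m.sum(),p.min(0),p.max(0))"
```

```text
clock: 14.72
position: [473.5, -21.5, 370.9]
orientation: [2.388, 2.039, 0.002]
wrist_force: [0.0, -0.8, -0.1]
opening: 1.0
t 14.7167 pos [473.5 -21.5 370.9] y-axis ang -9.01 offset [ 0.     -0.      0.0009] yaw -0.01 op 1.0 F [ 0.  -0.8 -0.1] j [-0.12  0.05  1.43 -0.    1.65  0.03]
481 [177 273] [224 283]
```

View pics/wrist11.png

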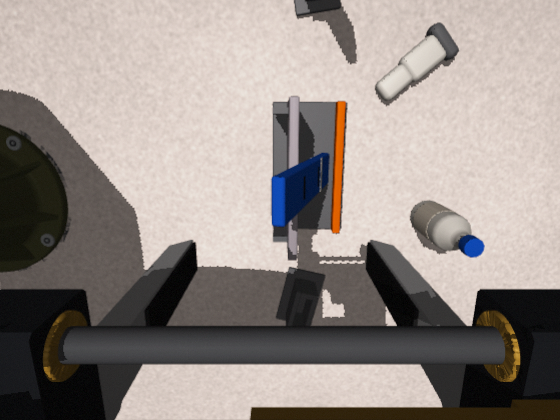

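View pics/side11.png

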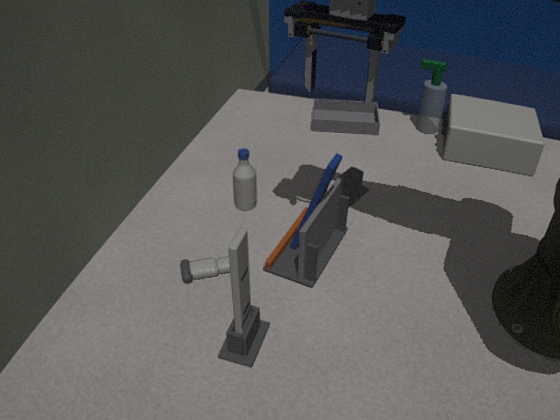

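View pics/top11.png

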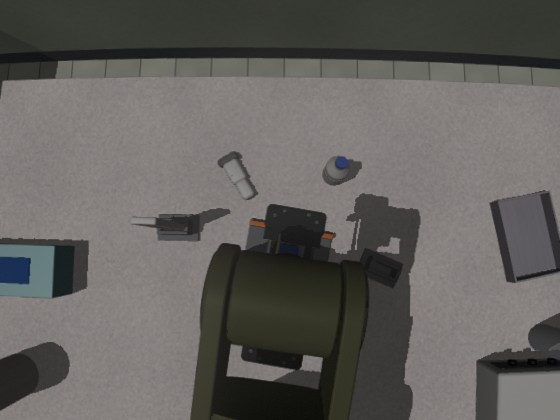

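```bash
python3 - <<'E'
from h import *
n=np.array([np.cos(np.radians(-9)),np.sin(np.radians(-9)),0]); d=np.array([-n[1],n[0],0]); S=np.array([492,-24.5,0])
a=cv2.imread('pics/wrist11.png').astype(int); I,J=np.indices(a.shape[:2])
f=lambda u,v,z:(((onz('wrist',u,v,z)-S)@n).round(1),((onz('wrist',u,v,z)-S)@d).round(1))
m=((a[...,0]-a[...,2]>150)&(I<300)&(J>150)&(J<380)); p=np.argwhere(m).mean(0)
H=f(p[1],p[0],238); print("head centre",H)
b=((a[...,0]-a[...,2]>40)&(I<240)&(I>140)&(J>260)&(J<340)); q=np.argwhere(b)
for v in (156,160,170,180,188): 
    u=q[q[:,0]==v][:,1]; print(v,u.min(),u.max(),f(u.max()+.5,v,14.8))
pf=np.argwhere(m)
for v in (182,200,218): print('head row',v,f(pf[pf[:,0]==v][:,1].mean(),v,238))
E
python3 - <<'E'
import cv2,numpy as np
a=cv2.imread('pics/side0.png').astype(int);b=cv2.imread('pics/side11.png').astype(int)
for nm,(x,y,w,h) in dict(white=(215,220,60,145),gel=(230,145,30,68)).items(): print(nm,np.abs(a-b)[y:y+h,x:x+w].mean())
E
```

```text
head centre (np.float64(-23.2), np.float64(1.7))
156 315 328 (np.float64(51.8), np.float64(18.9))
160 306 328 (np.float64(52.0), np.float64(12.8))
170 286 327 (np.float64(51.0), np.float64(-2.6))
180 272 327 (np.float64(51.5), np.float64(-18.2))
188 272 318 (np.float64(37.9), np.float64(-30.8))
head row 182 (np.float64(-23.2), np.float64(19.0))
head row 200 (np.float64(-23.2), np.float64(2.2))
head row 218 (np.float64(-23.3), np.float64(-14.9))
white 3.6574329501915708
gel 3.4408496732026146
```

The board is stable, but measured 16.6° with the foot ~9 mm short of the stop: inside the limits but not against the stop. I'll mend it by pushing the head gently toward the wall so that the foot slides out to the stop.

```bash
python3 -m inch '[{"offset":[0,0,0],"yaw":0},{"offset":[0,0,0],"yaw":0},{"offset":[0,0,0],"yaw":0},{"offset":[0,0,0],"yaw":0},{"offset":[0,0,0],"yaw":0},{"offset":[0,0,0],"yaw":0},{"offset":[0,0,0.03],"yaw":0},{"offset":[0,0,0.06],"yaw":0},{"offset":[0,0,0.09],"yaw":0},{"offset":[0,0,0.115],"yaw":0},{"offset":[0,0,0.135],"yaw":0},{"offset":[0,0,0.15],"yaw":0},{"offset":[0,0,0.155],"yaw":0},{"offset":[0,0,0.155],"yaw":0},{"offset":[0,0,0.155],"yaw":0}]' 0.4
python3 -m inch '[{"offset":[0,-0.002,0],"yaw":0},{"offset":[0,-0.004,0],"yaw":0},{"offset":[0,-0.006,0],"yaw":0},{"offset":[0,-0.008,0],"yaw":0},{"offset":[0,-0.010,0],"yaw":0},{"offset":[0,-0.012,0],"yaw":0},{"offset":[0,-0.013,0],"yaw":0},{"offset":[0,-0.014,0],"yaw":0},{"offset":[0,-0.014,0],"yaw":0}]'
python3 -c "
from h import *
plan(473.5,-21.5,370,-9)
cv2.imwrite('pics/wrist12.png',grab_frame('wrist'))"
```

```text
clock: 16.12
position: [473.8, -21.6, 215.7]
orientation: [2.389, 2.04, 0.001]
wrist_force: [0.7, 0.9, 0.2]
opening: 0.599
clock: 16.87
position: [459.5, -19.3, 215.0]
orientation: [2.389, 2.04, 0.0]
wrist_force: [0.3, -1.0, -0.4]
opening: 0.598
t 16.8667 pos [459.5 -19.3 215. ] y-axis ang -9.01 offset [ 0.      0.0142 -0.155 ] yaw -0.01 op 0.598 F [ 0.3 -1.  -0.4] j [-0.12  0.09  1.75 -0.    1.3   0.04]
```

View pics/wrist12.png

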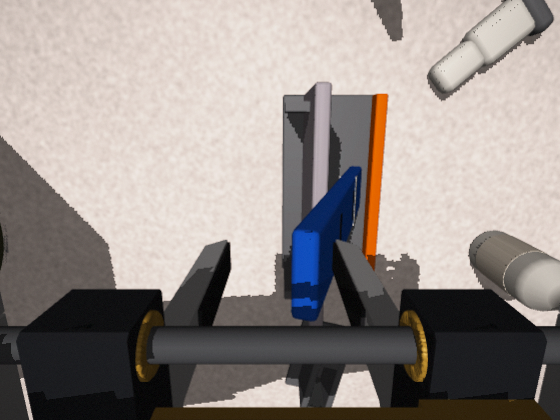

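The right-hand finger (u≈335) is just short of the board's front face. I push in 1 mm steps.

```bash
python3 -m inch '[{"offset":[0,-0.001,0],"yaw":0},{"offset":[0,-0.002,0],"yaw":0},{"offset":[0,-0.003,0],"yaw":0},{"offset":[0,-0.004,0],"yaw":0},{"offset":[0,-0.004,0],"yaw":0}]'
python3 -m inch '[{"offset":[0,-0.001,0],"yaw":0},{"offset":[0,-0.002,0],"yaw":0},{"offset":[0,-0.002,0],"yaw":0}]'
python3 -c "
from h import *
plan(473.5,-21.5,370,-9)
cv2.imwrite('pics/wrist13.png',grab_frame('wrist'))"
```

```text
clock: 17.33
position: [455.6, -18.7, 215.0]
orientation: [2.389, 2.04, 0.0]
wrist_force: [0.6, -0.8, -0.2]
opening: 0.597
clock: 17.58
position: [453.7, -18.4, 215.0]
orientation: [2.389, 2.04, 0.0]
wrist_force: [2.0, 0.6, -0.3]
opening: 0.604
t 17.5833 pos [453.7 -18.4 215. ] y-axis ang -9.01 offset [ 0.      0.0201 -0.155 ] yaw -0.01 op 0.604 F [ 2.   0.6 -0.3] j [-0.12  0.08  1.76 -0.    1.3   0.04]
```

View pics/wrist13.png

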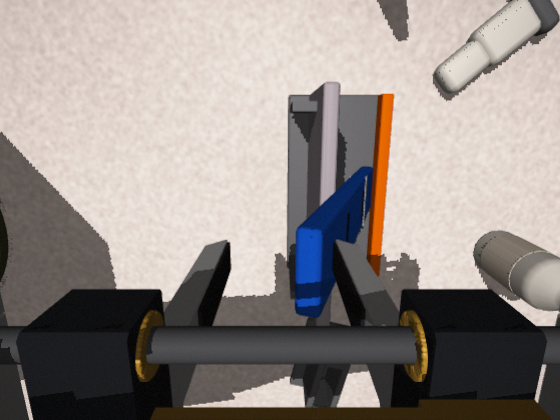

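Contact at about 2 N; the foot (u≈372) is closing on the stop (u≈376). I continue.

```bash
python3 -m inch '[{"offset":[0,-0.0005,0],"yaw":0},{"offset":[0,-0.001,0],"yaw":0},{"offset":[0,-0.001,0],"yaw":0}]'
python3 -m inch '[{"offset":[0,-0.0005,0],"yaw":0},{"offset":[0,-0.001,0],"yaw":0},{"offset":[0,-0.001,0],"yaw":0}]'
python3 -c "
from h import *
plan(473.5,-21.5,370,-9)
cv2.imwrite('pics/wrist14.png',cv2.resize(grab_frame('wrist')[80:330,220:420],None,fx=2.4,fy=2.4))"
```

```text
clock: 17.88
position: [453.2, -18.3, 215.1]
orientation: [2.388, 2.039, 0.001]
wrist_force: [5.0, -0.1, -1.4]
opening: 0.602
clock: 18.13
position: [452.7, -18.3, 215.2]
orientation: [2.387, 2.038, 0.003]
wrist_force: [9.6, -1.7, -3.2]
opening: 0.605
t 18.1333 pos [452.7 -18.3 215.2] y-axis ang -9.01 offset [ 1.000e-04  2.150e-02 -1.547e-01] yaw -0.01 op 0.605 F [ 9.6 -1.7 -3.2] j [-0.12  0.07  1.77 -0.    1.3   0.04]
```

View pics/wrist14.png

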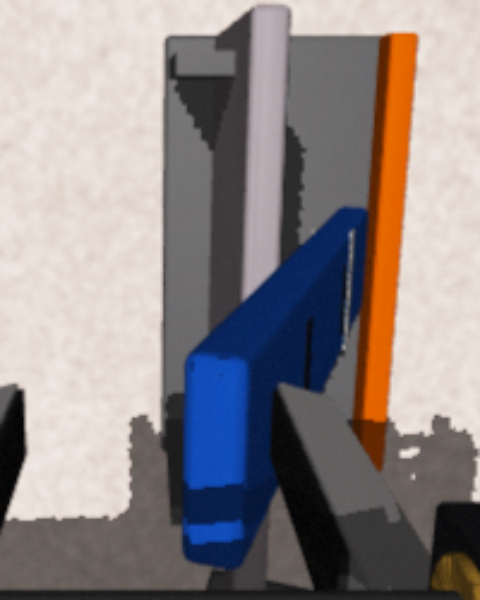

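Force jumped to ~10 N and the foot now meets the orange stop. I back off, retreat upward and check.

```bash
python3 -m inch '[{"offset":[0,0.001,0],"yaw":0},{"offset":[0,0.003,0],"yaw":0},{"offset":[0,0.006,0],"yaw":0},{"offset":[0,0.010,0],"yaw":0},{"offset":[0,0.014,0],"yaw":0},{"offset":[0,0.018,0],"yaw":0},{"offset":[0,0.020,0],"yaw":0},{"offset":[0,0.020,-0.02],"yaw":0},{"offset":[0,0.020,-0.05],"yaw":0},{"offset":[0,0.020,-0.08],"yaw":0},{"offset":[0,0.020,-0.11],"yaw":0},{"offset":[0,0.020,-0.14],"yaw":0},{"offset":[0,0.020,-0.155],"yaw":0},{"offset":[0,0.020,-0.155],"yaw":0},{"offset":[0,0.020,-0.155],"yaw":0}]'
python3 - <<'E'
from h import *
plan(473.5,-21.5,370,-9)
cv2.imwrite('pics/wrist15.png',grab_frame('wrist'))
n=np.array([np.cos(np.radians(-9)),np.sin(np.radians(-9)),0]); d=np.array([-n[1],n[0],0]); S=np.array([492,-24.5,0])
a=cv2.imread('pics/wrist15.png').astype(int); I,J=np.indices(a.shape[:2])
f=lambda u,v,z:(((onz('wrist',u,v,z)-S)@n).round(1),((onz('wrist',u,v,z)-S)@d).round(1))
m=((a[...,0]-a[...,2]>150)&(I<300)&(J>150)&(J<380)); pf=np.argwhere(m);p=pf.mean(0)
print("head centre",f(p[1],p[0],236),pf.min(0),pf.max(0))
b=((a[...,0]-a[...,2]>40)&(I<240)&(I>140)&(J>250)&(J<360)); q=np.argwhere(b)
for v in (160,170,180): 
    u=q[q[:,0]==v][:,1]; print(v,u.max(),f(u.max()+.5,v,14.8))
    o=np.where((a[v,:,2]-a[v,:,0]>100)&(np.arange(560)>300)&(np.arange(560)<380))[0]; print(' stop',f(o.min()-.5,v,30))
for v in (185,200,215): print('head row',f(pf[pf[:,0]==v][:,1].mean(),v,236))
s=grab_frame('side');cv2.imwrite('pics/side15.png',s)
c=cv2.imread('pics/side0.png')
for nm,(x,y,w,h) in dict(white=(215,220,60,145),gel=(230,145,30,68)).items():
  t=c[y:y+h,x:x+w]; r=cv2.matchTemplate(s[y-10:y+h+10,x-10:x+w+10],t,cv2.TM_CCOEFF_NORMED); print(nm,cv2.minMaxLoc(r)[1::2],"(10,10)=still")
E
```

```text
clock: 19.43
position: [471.6, -21.2, 369.8]
orientation: [2.389, 2.04, 0.0]
wrist_force: [0.9, 0.5, -0.6]
opening: 0.601
t 19.4333 pos [471.6 -21.2 369.8] y-axis ang -9.01 offset [ 0.      0.0019 -0.0002] yaw -0.01 op 0.601 F [ 0.9  0.5 -0.6] j [-0.12  0.05  1.44  0.    1.65  0.03]
head centre (np.float64(-26.4), np.float64(1.7)) [177 270] [224 281]
160 333 (np.float64(58.1), np.float64(12.8))
 stop (np.float64(58.8), np.float64(14.6))
170 333 (np.float64(58.7), np.float64(-2.6))
 stop (np.float64(59.4), np.float64(-0.4))
180 332 (np.float64(57.7), np.float64(-18.2))
 stop (np.float64(58.5), np.float64(-15.5))
head row (np.float64(-26.3), np.float64(15.8))
head row (np.float64(-26.3), np.float64(1.8))
head row (np.float64(-26.4), np.float64(-12.6))
white (0.9925253987312317, (10, 10)) (10,10)=still
gel (0.9877427816390991, (10, 10)) (10,10)=still
```

View pics/wrist15.png

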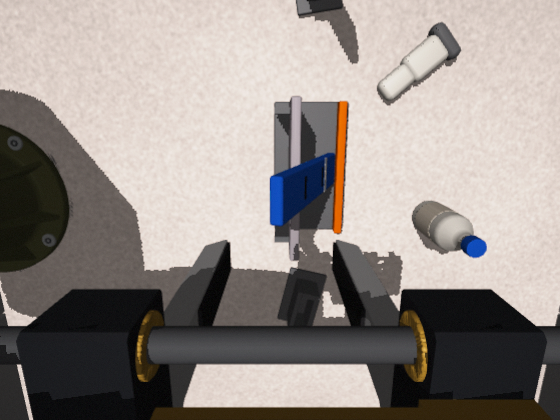

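View pics/side15.png

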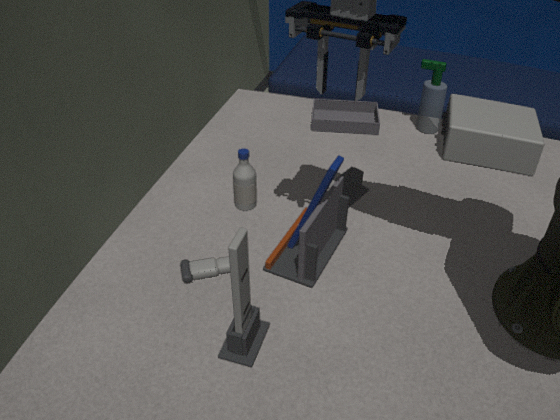

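```bash
python3 -c "
from workcell import bot
print(bot.finish_job())"
```

```text
the job is handed in; nothing more can be done
None
```

The blue board is leaning on the drying stand with its foot against the orange stop, released, and the job is handed in (about 19.5 s on the clock; `finish_job` gives no verdict).

**What I did:** I gripped the board by its faces near the head, lifted it out and set it upright in the tray, touching down at about 7 N. I then opened the jaws a little and let the board tip onto the finger nearest the wall, which lowered it to the wall's top edge.

**One correction:** the first check showed the board safely placed but only 16.6° tilted, with its foot about 9 mm short of the stop. I pushed the head gently toward the wall (10 N at most) until the foot slid out to the stop, then backed off and raised the arm clear.

**Last checks, from the pictures:**

| Check | Measured | Required |
|---|---|---|
| Lean | about 19° | 15–26° |
| Centre in front of wall | about 12 mm | -5 to 30 mm |
| Distance from stand's middle | about 2 mm | within 75 mm |
| Angle to wall | within about 1° | below 11° |
| Foot to stop | about 1 mm | within about 12 mm |

- **Height:** I did not measure the centre height separately. With the foot on the tray at this lean it should be about 125 mm.
- **White board and gel bottle:** neither had shifted in the side view.
- **Disagreement:** the overhead and wrist cameras differed by 1–2 mm on where the stand is, which is within the stated calibration error.

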